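# Lock the hub jig by running its skewer through the L-shaped slot

### The job

The upright quick-release skewer stands in the L-shaped slot of the hub jig. Push it along the long leg to the corner, which brings the jaw up to the hub, and then push it sideways to the very end of the short leg so that the jaw is locked. Only push the skewer, do not lift it; leave it there, and leave the other things on the counter where they are.

Things in the scene. Friction and masses are not known exactly. Their poses are not given: they have to be found in the camera images.
- jig: Hub jig, fixed: wooden base 305 x 120 mm (own x -95 to 210, y -60 to 60) under a steel plate (x -95 to 60) whose top is 24 mm above the counter, with an 18 mm wide L-shaped slot. A hub (top 57 mm high) lies at x 172, y -20. Origin: on the counter below the plate's middle; x along the long leg towards corner and hub, y from the corner into the short leg. The long leg starts at x -60, y -20 mm (stem centre)
- slot_corner (a point): Where the stem's centre is when it is in the corner of the slot; on the plate's top face, 24 mm above the counter (jig x 20, y -20 mm)
- slot_end (a point): Where the stem's centre is when it is at the end of the short leg; on the plate's top face, 24 mm above the counter (jig x 20, y 25 mm)
- skewer_stem (a point): Centre of the skewer's exposed stem, 42 mm above the counter: an upright steel bar 14 mm thick, bare from 24 to 56 mm high; over it a barrel 16 x 20 mm and a cam lever sticking out 50 mm between jig +x and +y (top 78 mm high). Captive and upright, cannot turn, 2 mm play each side, slides with 2 N friction and stays where left; sprung down (2.5 N, 250 N/m), can rise 12 mm
- jaw (a joint): Travel of the skewer and the jaw along the long leg (jig +x), m: 0 at the start of the slot, 0.080 at the corner (outer wall at 0.082). The jaw block (40 mm wide, top 46 mm high) moves with it, its front 138 mm ahead of the stem, along jig x at y -20
- cross (a joint): Travel of the skewer into the short leg (jig +y), m: 0 in the long leg, 0.045 against the end of the short leg
- mug: Bystander: chipped white enamel mug of patch pieces, 80 mm across, 82 mm tall, loose. Origin: centre of its underside
- cap_pot: Bystander: small rubber valve-cap pot, 60 mm across, 42 mm tall, loose. Origin: centre of its underside
- bell: Bystander: aluminium bicycle bell, dome 56 mm across, 34 mm tall, loose. Origin: centre of its underside
- seat_clamp: Bystander: chrome seat clamp ring, 40 mm across, 16 mm tall, with two ears, loose. Origin: centre of its underside

How it is judged:
By the outcome, as a careful person would: the job done as asked, in the order asked, and still so for the second after the job is handed in, with the robot touching nothing.
It also fails if it takes over 50 s, if anything falls off the work surface, if the arm or the gripper's body presses on something with over 40 N, if the wrist force passes 120 N, or if a joint passes its speed limit or range.

### The arm

A 7-joint arm with a two-finger parallel gripper is mounted at the origin on the work surface. World frame = base frame: x ahead of the robot, y to its left, z up, the work surface at z = 0. Lengths are in m, angles in rad, forces in N, time in s.
With the tool pointing down it reaches from about 0.425 to 0.8 m from the base axis. Payload 8.3 kg.
Tool frame: the origin (TCP) lies between the finger pads; the fingertips stand 11 mm ahead of it and the grasp point (between the pads) lies 8 mm behind it; z points along the fingers, y is the line along which they close (so a half turn about z gives the same grasp; the last joint's range is limited). The gripper opens to 85 mm and grips with 20 to 120 N. Pads are 22 mm wide; open, the fingers measure 114 mm over their backs; the gripper's body (76 mm by 85 mm) begins 54 mm behind the grasp point. The pads swing forward as they close: fully open they stand 13 mm farther back than shut.
Start: joints at [-1.201, 0.383, 0.016, 1.37, -0.006, 1.388, -0.046], TCP at [0.262, 0.567, 0.217] pointing down, gripper open.
Joint ranges: [-2.95, 2.95], [-0.25, 2.06], [-1.52, 1.56], [0.18, 2.33], [-1.44, 4.58], [0.02, 2.06], [-3.01, 3.01]. Speed limits (rad/s): [2.39, 2.39, 3.01, 3.01, 3.14, 3.14, 3.14].

### API

Orientations are given as a unit quaternion [x, y, z, w].
In Python, from bench import get_state, viewer, manip gives the robot as it stands.
- The arm moves only by the tool jog_arm, never from a script. Its argument "plan" is a list that holds one entry, the list of rows, each a list of 7 numbers: the turn, a rotation vector about the world's x, y, z in units of 0.1 rad (1.0 is 0.1 rad), then the shift along the world's x, y, z in units of 0.05 m (1.0 is 0.05 m), then the gripper command: -1 is shut, 1 is fully open, values between are in proportion. A call has 1 to 12 rows; each row shifts and turns the commanded pose from where the row before left it; what a row does not reach is not made up. A row lasts 1/8 s, in which the tool goes at most 62.5 mm and 10.7 degrees, less where a joint would pass 70% of its speed; a pose out of reach is approached as far as the arm can. A call with a number of a shift or a turn outside -1 to 1 is refused whole. A call with a gripper value outside its range is refused whole. The fingers move at their own pace and stop on an object; the grip force is fixed at half the most. Time passes only in rows, so rows that do not move let the fingers close. It gives the time, the measured TCP pose, the force, the opening and the grip force at its end, in the units of the state.
- get_state(): the state, without advancing time (a new reading comes with each control period).
- viewer.snapshot(name): name is "side" or "top" or "wrist"; returns a dict with "img" (400x640x3 uint8, red, green, blue), "K" (3x3 intrinsics, pixels), "k1" (the pictures are not rectified: a ray, as slopes to the right and down, at radius r is drawn at 1 + k1 r^2 times it, then the intrinsics apply), "eye" and "rotation" of the camera in the world; the wrist camera has in their place "mount" (4x4, takes a point from camera to tool coordinates, whose origin is the TCP and whose axes are the flange's). Camera axes: x right, y down, z forward; pixel columns grow to the right and rows downward; lengths in m; the calibration is good to about 2 mm. A picture is of the moment at which its call begins: read the wrist's pose just before it. There is no depth.
- manip.finish_job(): hands the job in; it is judged then, once.
Trained networks look in a picture, given as the dict that the camera call returned (one of the last four; its "shot" number tells which), for a name from the list of things; names that differ only in an ending like _2 or _b are one class to them, and where a whole thing is asked for, a point or a joint stands for the part that bears it (a point fixed in the world has none). Each returns a list of dicts, best first, with "conf" (0 to 1); they miss things now and then, are a little off and sometimes report something else, mostly with a low value. They report only what shows in the picture. A call takes as long as a camera call.
- viewer.look_for(name, picture): "position" ([x, y, z] in m, in world coordinates, good to about 4 mm: the middle of the surface that is visible of it).
- viewer.masks_of(name, picture): "mask" (400x640 bool, what is visible of it).
- viewer.landmark_of(name, picture): "position" ([x, y, z] in m, in world coordinates, good to about 4 mm: a listed point, or the origin of a listed thing).
The state is a dict: "time": time; "joints": joint angles; "dq": joint speeds; "joint_efforts": joint torques, N m; "tcp_pos": TCP position; "tcp_rot": TCP orientation; "wrist_force": force on the tool from outside, world axes, zero at the start; "torque": the same for the moment, N m; "opening": finger opening in m; "finger_force": force on a finger pad.
Only numpy, scipy, OpenCV 4.12 (cv2) and the standard library are available. Lean on these libraries where they do the work, as an engineer would, in place of code of your own. Each camera call takes 0.05 s, during which the arm holds its last target. There are 200 camera calls.

## Working session

There is one attempt and no reset: what is moved stays moved. The work goes in short steps, Python scripts to look and compute and a tool call to move; the robot and the scene stay as the last step left them, time stands still between calls to the robot, and variables do not carry over. Pictures are saved under pics/ and viewed, at most 10 in all, crops included, and the job is handed in when it is done.

Besides the shell and the picture viewer there is one more tool, called after "Emit:" in YAML: its name, and indented under it one key for each argument. jog_arm: Moves the arm, as the interface text tells. Shifts and turns lie within -1 to 1; 1 stands for 0.05 m of shift or 0.1 rad of turn. Its arguments: {"type":"object","properties":{"plan":{"type":"array"}},"required":["plan"]}

```bash
mkdir -p pics
python3 - <<'E'
from bench import get_state, viewer
import cv2
s=get_state();print(s['time'],s['tcp_pos'],s['tcp_rot'],s['opening'])
for c in ("top","side"):
    p=viewer.snapshot(c);cv2.imwrite(f"pics/{c}1.png",p["img"][:,:,::-1])
    print(c,p["eye"])
    for n in ("jig","slot_corner","slot_end","skewer_stem","mug","cap_pot","bell","seat_clamp","jaw"):
        try:
            r=viewer.landmark_of(n,p);print(n,[(round(q["conf"],2),[round(float(v),4) for v in q["position"]]) for q in r[:2]])
        except Exception as e: print(n,e)
E
```

```text
0.0 [0.26185493 0.56690122 0.21579272] [ 2.14680426e-01  9.76683861e-01 -9.52199226e-04 -2.06308834e-04] 0.08547805367571583
top [0.54277117 0.07833113 0.95447912]
jig [(0.93, [0.5795, -0.1142, -0.0045])]
slot_corner [(0.65, [0.6041, -0.1005, 0.0223])]
slot_end [(0.64, [0.5584, -0.0898, 0.0268])]
skewer_stem [(0.53, [0.5832, -0.1626, 0.0411])]
mug [(0.97, [0.3986, -0.0966, 0.005]), (0.44, [0.7603, -0.0641, -0.0004])]
cap_pot [(0.83, [0.7103, -0.2034, 0.0013])]
bell []
seat_clamp [(0.58, [0.4629, 0.0512, -0.002]), (0.34, [0.5776, -0.1158, -0.0007])]
jaw it knows: bell, cap_pot, jig, mug, seat_clamp, skewer_stem, slot_corner, slot_end
side [ 0.32966248 -0.46124766  0.72640751]
jig [(0.65, [0.5773, -0.1191, -0.002])]
slot_corner [(0.57, [0.6009, -0.0992, 0.029]), (0.45, [0.7128, -0.2021, 0.0012])]
slot_end [(0.95, [0.5603, -0.0905, 0.0223]), (0.68, [0.5847, -0.1615, 0.0394])]
skewer_stem [(0.57, [0.5838, -0.1603, 0.0453])]
mug [(0.6, [0.3972, -0.0968, -0.0015])]
cap_pot [(0.56, [0.7151, -0.2025, 0.0034])]
bell [(0.81, [0.761, -0.0622, -0.0004]), (0.27, [0.5855, -0.161, 0.0434])]
seat_clamp [(0.9, [0.4631, 0.0492, -0.0011])]
jaw it knows: bell, cap_pot, jig, mug, seat_clamp, skewer_stem, slot_corner, slot_end
```

View pics/top1.png

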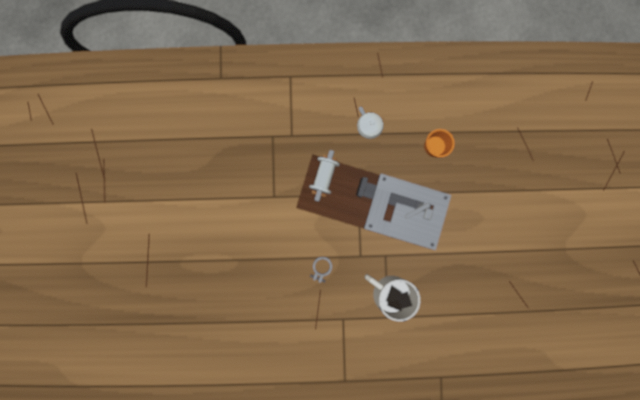

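View pics/side1.png

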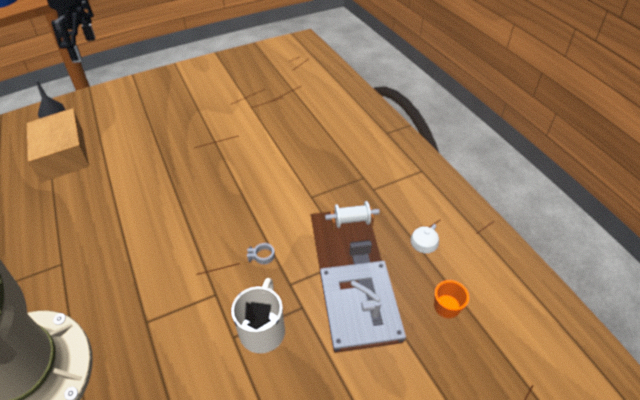

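```bash
cat > h.py <<'E'
import numpy as np
from scipy.optimize import least_squares
def proj(p,P):
    R=np.array(p["rotation"]);c=(np.atleast_2d(P)-p["eye"])@R
    s=c[:,:2]/c[:,2:];s=s*(1+p["k1"]*(s**2).sum(1,keepdims=True))
    K=np.array(p["K"]);return s@K[:2,:2].T+K[:2,2]
def unproj(p,uv,z):
    return least_squares(lambda q:(proj(p,[q[0],q[1],z])-uv).ravel(),[.58,-.12]).x
def jig(pose,xy,z):
    x,y,a=pose;X=np.atleast_2d(xy)
    return np.c_[x+X[:,0]*np.cos(a)-X[:,1]*np.sin(a),y+X[:,0]*np.sin(a)+X[:,1]*np.cos(a),np.full(len(X),z)]
C=np.array([[60,-60],[60,60],[-95,-60],[-95,60]])/1000
def fit(p,uv):
    r=least_squares(lambda q:(proj(p,jig(q,C,.024))-uv).ravel(),[.578,-.1165,1.33]);return r.x,r.fun
E
python3 - <<'E'
from h import *
from bench import viewer
import cv2
p=viewer.snapshot("top");print(p["k1"])
q,f=fit(p,np.array([[380,174],[365,227],[450,195],[437,249]]))
print(q,f.round(1))
im=cv2.resize(p["img"][165:259,358:458,::-1],None,fx=6,fy=6,interpolation=cv2.INTER_CUBIC)
for xy,z in ((C,.024),([[-.06,-.02],[.02,-.02],[.02,.025]],.024)):
    for u in proj(p,jig(q,xy,z)): cv2.circle(im,tuple(int(v) for v in (u-[358,165]+.5)*6),3,(0,0,255),-1)
cv2.imwrite("pics/c1.png",im)
E
```

```text
-0.06965285968493055Traceback (most recent call last):
  File "<stdin>", line 5, in <module>
  File "h.py", line 14, in fit
    r=least_squares(lambda q:(proj(p,jig(q,C,.024))-uv).ravel(),[.578,-.1165,1.33]);return r.x,r.fun
    return func(*args, **kwargs)
    vector_fun = VectorFunction(
        fun_wrapped,
    ...<6 lines>...
        workers=workers
    )
    self._update_fun()
    ~~~~~~~~~~~~~~~~^^
    self.f = self.fun_wrapped(xp_copy(self.x))
             ~~~~~~~~~~~~~~~~^^^^^^^^^^^^^^^^^
    return np.atleast_1d(self.fun(x))
                         ~~~~~~~~^^^
    return self.f(x, *self.args, **self.kwargs)
           ~~~~~~^^^^^^^^^^^^^^^^^^^^^^^^^^^^^^
  File "h.py", line 14, in <lambda>
    r=least_squares(lambda q:(proj(p,jig(q,C,.024))-uv).ravel(),[.578,-.1165,1.33]);return r.x,r.fun
                              ~~~~^^^^^^^^^^^^^^^^^
  File "h.py", line 4, in proj
    R=np.array(p["rotation"]);c=(np.atleast_2d(P)-p["eye"])@R
                                ~~~~~~~~~~~~~~~~~~~~~~~~~~~^~
ValueError: matmul: Input operand 1 has a mismatch in its core dimension 0, with gufunc signature (n?,k),(k,m?)->(n?,m?) (size 4 is different from 3)
```

Rotation is a quaternion.

```bash
sed -i 's/R=np.array(p\["rotation"\])/R=Rotation.from_quat(p["rotation"]).as_matrix()/; 1a from scipy.spatial.transform import Rotation' h.py
python3 - <<'E'
from h import *
from bench import viewer
import cv2
p=viewer.snapshot("top")
q,f=fit(p,np.array([[380,174],[365,227],[450,195],[437,249]]))
print(q,f.round(1))
im=cv2.resize(p["img"][165:259,358:458,::-1],None,fx=6,fy=6,interpolation=cv2.INTER_CUBIC)
for xy,z in ((C,.024),([[-.06,-.02],[.02,-.02],[.02,.025]],.024)):
    for u in proj(p,jig(q,xy,z)): cv2.circle(im,tuple(int(v) for v in (u-[358,165]+.5)*6),3,(0,0,255),-1)
cv2.imwrite("pics/c1.png",im)
E
```

```text
[ 0.57461297 -0.11569344  1.25877329] [ 0.4 -0.7 -0.2  1.4  0.9 -0.9 -1.1  0.2]
```

View pics/c1.png

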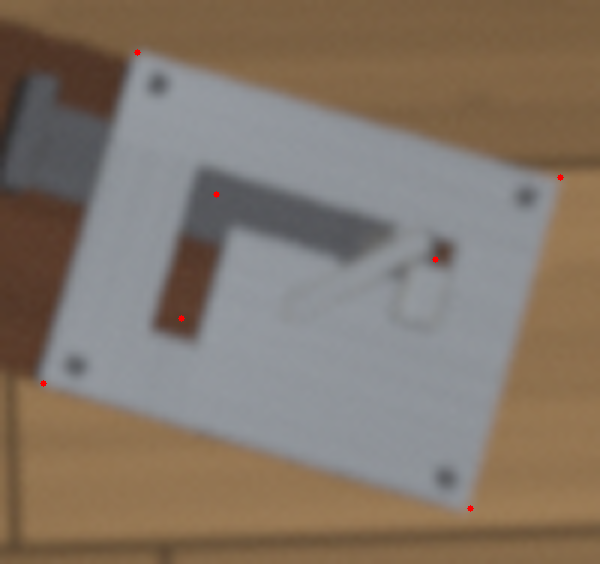

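Run:
```python
from h import *
from bench import viewer
import cv2
p=viewer.snapshot("top")
uv=np.array([[132,50],[40,380],[562,177],[468,511]])/6-.5+[358,165]
q,f=fit(p,uv);print(q,f.round(1))
np.save("q.npy",q)
s=viewer.snapshot("side")
im=cv2.resize(s["img"][255:350,315:410,::-1],None,fx=6,fy=6,interpolation=cv2.INTER_CUBIC)
P=np.r_[jig(q,C,.024),jig(q,[[-.06,-.02],[.02,-.02],[.02,.025]],.024)]
for u in proj(s,P): cv2.circle(im,tuple(int(v) for v in (u-[315,255]+.5)*6),3,(0,0,255),-1)
cv2.imwrite("pics/c2.png",im)
for c in (p,s):
  for n in ("skewer_stem","slot_corner","slot_end"):
    for r in viewer.landmark_of(n,c)[:1]:
        d=np.array(r["position"])[:2]-q[:2];a=q[2];print(n,(1e3*d@np.array([[np.cos(a),-np.sin(a)],[np.sin(a),np.cos(a)]])).round(1))
```

```text
[ 0.57504453 -0.11483583  1.25395505] [ 0.7  0.1  0.1  0.2 -0.6  0.1 -0.2 -0.5]
skewer_stem [-42.6 -19.6]
slot_corner [ 20.6 -24.7]
slot_end [18.8 21.1]
skewer_stem [-41.6 -23.6]
slot_corner [ 21.6 -18.9]
slot_end [19.4 20.3]
```

View pics/c2.png

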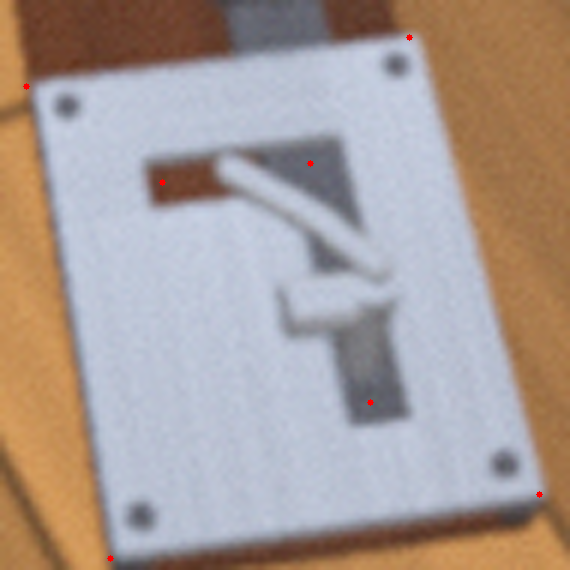

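Emit:
jog_arm:
  plan:
    - [[0, 0, 0.1, 0.38, -0.96, 0, -1], [0, 0, 0.1, 0.38, -0.96, 0, -1], [0, 0, 0.1, 0.38, -0.96, 0, -1], [0, 0, 0.1, 0.38, -0.96, 0, -1], [0, 0, 0.1, 0.38, -0.96, 0, -1], [0, 0, 0.1, 0.38, -0.96, 0, -1], [0, 0, 0.1, 0.38, -0.96, 0, -1], [0, 0, 0.1, 0.38, -0.96, 0, -1], [0, 0, 0.1, 0.38, -0.96, 0, -1], [0, 0, 0.1, 0.38, -0.96, 0, -1], [0, 0, 0.1, 0.38, -0.96, 0, -1], [0, 0, 0.06, 0.38, -0.96, 0, -1]]

```text
time: 2.9
tcp_pos: [0.4906, -0.0102, 0.2172]
tcp_rot: [0.157, 0.988, 0.0, 0.0]
wrist_force: [0.8, 0.6, 0.2]
opening: -0.0003
finger_force: 0.0
```

Emit:
jog_arm:
  plan:
    - [[0, 0, 0, 0.39, -0.97, 0, -1], [0, 0, 0, 0.39, -0.97, 0, -1], [0, 0, 0, 0.39, -0.97, 0, -1], [0, 0, 0, 0.38, -0.97, 0, -1], [0, 0, 0, 0, 0, -0.7, -1], [0, 0, 0, 0, 0, -0.7, -1], [0, 0, 0, 0, 0, -0.7, -1], [0, 0, 0, 0, 0, -0.6, -1], [0, 0, 0, 0, 0, -0.3, -1], [0, 0, 0, 0, 0, 0, -1]]

```text
time: 4.15
tcp_pos: [0.5672, -0.2024, 0.0662]
tcp_rot: [0.158, 0.987, -0.0, -0.001]
wrist_force: [0.3, -0.4, 0.4]
opening: 0.0004
finger_force: 0.0
```

Run:
```python
from bench import get_state, viewer
import cv2
s=get_state();print(s['time'],s['tcp_pos'],s['tcp_rot'],s['wrist_force'])
p=viewer.snapshot("side");im=p["img"][220:380,290:450,::-1]
q=viewer.snapshot("wrist")["img"][:,:,::-1]
cv2.imwrite("pics/c3.png",cv2.hconcat([cv2.resize(im,(400,400),interpolation=2),cv2.resize(q,(400,250)).copy() if 0 else cv2.copyMakeBorder(cv2.resize(q,(400,250)),0,150,0,0,0)]))
```

```text
4.15 [ 0.56715903 -0.20240156  0.0662099 ] [ 1.57656729e-01  9.87493648e-01 -4.80293887e-06 -8.06418994e-04] [ 0.31664061 -0.40207272  0.39123959]
```

View pics/c3.png

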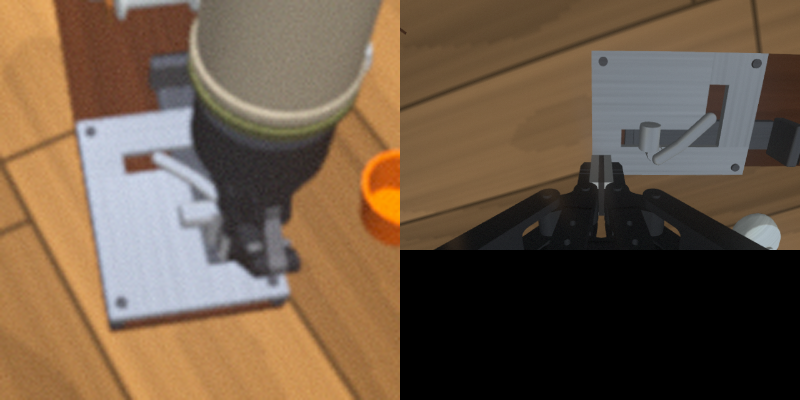

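```bash
python3 -c "
from bench import get_state
print(get_state()['joints'])"
```

```text
[-0.15462089  0.50227235  0.5963402   1.64442685 -0.31000984  1.08931885
  1.78294864]
```

Emit:
jog_arm:
  plan:
    - [[0, 0, 0, 0, 0, 0.8, -1], [0, 0, -1, 0, 0, 0, -1], [0, 0, -1, 0, 0, 0, -1], [0, 0, -1, 0, 0, 0, -1], [0, 0, -1, 0, 0, 0, -1], [0, 0, -1, 0, 0, 0, -1], [0, 0, -1, 0, 0, 0, -1], [0, 0, -1, 0, 0, 0, -1], [0, 0, -1, 0, 0, 0, -1], [0, 0, -1, 0, 0, 0, -1], [0, 0, -1, 0, 0, 0, -1], [0, 0, -1, 0, 0, 0, -1]]

```text
time: 5.75
tcp_pos: [0.5685, -0.2028, 0.1085]
tcp_rot: [0.652, 0.758, 0.001, 0.001]
wrist_force: [0.5, 0.3, -0.3]
opening: -0.0002
finger_force: 0.0
```

Emit:
jog_arm:
  plan:
    - [[0, 0, -1, 0, 0, 0, -1], [0, 0, -1, 0, 0, 0, -1], [0, 0, -1, 0, 0, 0, -1], [0, 0, -1, 0, 0, 0, -1], [0, 0, -0.7, 0, 0, -0.4, -1], [0, 0, 0, 0, 0, -0.6, -1], [0, 0, 0, 0, 0, -0.2, -1], [0, 0, 0, 0, 0, 0, -1]]

```text
time: 6.75
tcp_pos: [0.5679, -0.2026, 0.0474]
tcp_rot: [0.809, 0.587, 0.0, 0.0]
wrist_force: [0.6, 0.5, -0.4]
opening: 0.0001
finger_force: 0.0
```

Emit:
jog_arm:
  plan:
    - [[0, 0, 0, 0.06, 0.19, 0, -1], [0, 0, 0, 0.06, 0.19, 0, -1], [0, 0, 0, 0.06, 0.19, 0, -1], [0, 0, 0, 0.065, 0.19, 0, -1], [0, 0, 0, 0.065, 0.19, 0, -1], [0, 0, 0, 0.065, 0.19, 0, -1], [0, 0, 0, 0.06, 0.19, 0, -1], [0, 0, 0, 0, 0, 0, -1]]

```text
time: 7.75
tcp_pos: [0.5902, -0.1341, 0.0468]
tcp_rot: [0.809, 0.588, 0.001, -0.0]
wrist_force: [2.1, 0.2, 2.7]
opening: -0.0003
finger_force: 2.1
```

```bash
cat > look.py <<'E'
from h import *
from bench import get_state, viewer
q=np.array([.5765,-.115,1.254]);a=q[2];M=np.array([[np.cos(a),-np.sin(a)],[np.sin(a),np.cos(a)]])
s=get_state();print(s['time'],(1e3*(np.array(s['tcp_pos'][:2])-q[:2])@M).round(1),s['tcp_pos'][2],np.round(s['wrist_force'],1))
for c in ("top","side","wrist"):
  p=viewer.snapshot(c)
  for r in viewer.landmark_of("skewer_stem",p)[:2]: print(c,round(r["conf"],2),(1e3*(np.array(r["position"])[:2]-q[:2])@M).round(1),r["position"][2])
E
python3 look.py
```

```text
7.75 [-13.9 -19. ] 0.046848715261887476 [2.1 0.2 2.7]
top 0.64 [  3.8 -19.6] 0.0403
side 0.65 [  9.5 -20.3] 0.0416
wrist 0.92 [  6.4 -20.9] 0.0427
```

Emit:
jog_arm:
  plan:
    - [[0, 0, 0, 0.04, 0.12, 0, -1], [0, 0, 0, 0.04, 0.12, 0, -1], [0, 0, 0, 0, 0, 0, -1]]

```text
time: 8.43
tcp_pos: [0.5933, -0.1232, 0.0465]
tcp_rot: [0.809, 0.587, -0.0, -0.0]
wrist_force: [1.0, -1.0, -0.7]
opening: 0.0003
finger_force: 0.9
```

Emit:
jog_arm:
  plan:
    - [[0, 0, 0, 0.012, 0.038, 0, -1], [0, 0, 0, 0, 0, 0, -1]]

```text
time: 8.68
tcp_pos: [0.5937, -0.1222, 0.0467]
tcp_rot: [0.81, 0.587, -0.0, -0.0]
wrist_force: [0.9, -1.3, 0.2]
opening: -0.0001
finger_force: 0.9
```

Emit:
jog_arm:
  plan:
    - [[0, 0, 0, 0.006, 0.019, 0, -1], [0, 0, 0, 0.006, 0.019, 0, -1], [0, 0, 0, 0, 0, 0, -1]]

```text
time: 9.05
tcp_pos: [0.5945, -0.1203, 0.0467]
tcp_rot: [0.81, 0.587, -0.0, -0.0]
wrist_force: [-1.2, -1.7, 0.5]
opening: -0.0
finger_force: 0.8
```

```bash
python3 look.py
```

```text
9.05 [  0.6 -18.7] 0.04674408671879367 [-1.2 -1.7  0.5]
top 0.62 [ 18.8 -18.7] 0.0418
side 0.61 [ 21.9 -17.1] 0.0434
wrist 0.63 [ 17.9 -21.5] 0.0399
```

Stem about 19.5; creep to the outer wall by force.

Emit:
jog_arm:
  plan:
    - [[0, 0, 0, 0.006, 0.019, 0, -1], [0, 0, 0, 0, 0, 0, -1]]

```text
time: 9.6
tcp_pos: [0.5948, -0.1194, 0.0468]
tcp_rot: [0.81, 0.587, -0.0, -0.0]
wrist_force: [-0.4, -1.6, -0.1]
opening: -0.0
finger_force: 0.9
```

Emit:
jog_arm:
  plan:
    - [[0, 0, 0, 0.006, 0.019, 0, -1], [0, 0, 0, 0, 0, 0, -1]]

```text
time: 9.85
tcp_pos: [0.5949, -0.119, 0.0468]
tcp_rot: [0.81, 0.587, -0.0, 0.0]
wrist_force: [-1.7, -4.2, -0.4]
opening: -0.0001
finger_force: 1.8
```

Emit:
jog_arm:
  plan:
    - [[0, 0, 0, -0.06, -0.19, 0, -1], [0, 0, 0, -0.06, -0.19, 0, -1], [0, 0, 0, 0, 0, 0.7, -1], [0, 0, 0, 0, 0, 0.6, -1], [0, 0, 0.7, 0.5, 0.25, 0, -1], [0, 0, 1, 0.5, 0.25, 0, -1], [0, 0, 1, 0, 0, 0, -1], [0, 0, 1, 0, 0, 0, -1], [0, 0, 1, 0, 0, 0, -1], [0, 0, 1, 0, 0, 0, -1], [0, 0, 1, 0, 0, 0, -1], [0, 0, 1, 0, 0, 0, -1]]

```text
time: 11.35
tcp_pos: [0.639, -0.1129, 0.1119]
tcp_rot: [0.529, 0.849, 0.0, -0.0]
wrist_force: [-0.6, -0.5, 0.3]
opening: 0.0003
finger_force: 0.0
```

Emit:
jog_arm:
  plan:
    - [[0, 0, 1, 0, 0, 0, -1], [0, 0, 1, 0, 0, 0, -1], [0, 0, 1, 0, 0, 0, -1], [0, 0, 1, 0, 0, 0, -1], [0, 0, 1, 0, 0, 0, -1], [0, 0, 1, 0, 0, 0, -1], [0, 0, 1, 0, 0, 0, -1], [0, 0, 1, 0, 0, 0, -1], [0, 0, 0, 0, 0, 0, -1]]

```text
time: 12.48
tcp_pos: [0.639, -0.1129, 0.1119]
tcp_rot: [0.158, 0.987, 0.0, 0.0]
wrist_force: [-0.6, 0.4, 0.2]
opening: -0.0
finger_force: 0.0
```

```bash
python3 look.py
```

```text
12.475 [ 21.5 -58.8] 0.11190199705077461 [-0.6  0.4  0.2]
side 0.81 [ 22.  -18.3] 0.0441
wrist 0.66 [ 22.1 -21.9] 0.0426
```

Emit:
jog_arm:
  plan:
    - [[0, 0, 0, 0, 0, -0.6, -1], [0, 0, 0, 0, 0, -0.5, -1], [0, 0, 0, 0, 0, -0.2, -1], [0, 0, 0, 0, 0, 0, -1], [0, 0, 0, -0.19, 0.06, 0, -1], [0, 0, 0, -0.19, 0.06, 0, -1], [0, 0, 0, -0.19, 0.065, 0, -1], [0, 0, 0, -0.19, 0.065, 0, -1], [0, 0, 0, 0, 0, 0, -1]]

```text
time: 13.9
tcp_pos: [0.6005, -0.0993, 0.0471]
tcp_rot: [0.158, 0.988, 0.0, -0.0]
wrist_force: [0.5, -0.2, 0.6]
opening: 0.0003
finger_force: 0.0
```

```bash
python3 look.py
```

```text
13.9 [ 22.4 -17.9] 0.047068391171680275 [ 0.5 -0.2  0.6]
top 0.68 [21.4 -3.3] 0.0409
side 0.95 [23.2 -2.8] 0.0398
wrist 0.6 [21.9 -4.9] 0.042
```

Emit:
jog_arm:
  plan:
    - [[0, 0, 0, -0.13, 0.042, 0, -1], [0, 0, 0, -0.13, 0.042, 0, -1], [0, 0, 0, -0.13, 0.042, 0, -1], [0, 0, 0, 0, 0, 0, -1]]

```text
time: 14.7
tcp_pos: [0.5809, -0.0932, 0.0468]
tcp_rot: [0.158, 0.988, 0.0, -0.0]
wrist_force: [-0.6, 0.6, -0.1]
opening: -0.0001
finger_force: 0.0
```

```bash
python3 look.py
```

```text
14.7 [22.1  2.6] 0.046791953317866064 [-0.6  0.6 -0.1]
top 0.53 [21.  18.5] 0.0431
side 0.69 [23.1 16.5] 0.0386
wrist 0.93 [21.9 15.5] 0.0427
```

Stem ≈ 17; about 8 mm left. Creep.

Emit:
jog_arm:
  plan:
    - [[0, 0, 0, -0.06, 0.02, 0, -1], [0, 0, 0, -0.06, 0.02, 0, -1], [0, 0, 0, 0, 0, 0, -1]]

```text
time: 15.38
tcp_pos: [0.5755, -0.0916, 0.0469]
tcp_rot: [0.158, 0.987, 0.0, 0.0]
wrist_force: [1.0, -0.2, -0.6]
opening: 0.0002
finger_force: 0.6
```

Emit:
jog_arm:
  plan:
    - [[0, 0, 0, -0.02, 0.006, 0, -1], [0, 0, 0, 0, 0, 0, -1]]

```text
time: 15.62
tcp_pos: [0.5747, -0.0914, 0.0468]
tcp_rot: [0.158, 0.987, -0.0, 0.0]
wrist_force: [1.6, -1.2, 0.1]
opening: -0.0004
finger_force: 1.0
```

Emit:
jog_arm:
  plan:
    - [[0, 0, 0, -0.02, 0.006, 0, -1], [0, 0, 0, 0, 0, 0, -1]]

```text
time: 15.88
tcp_pos: [0.5743, -0.0913, 0.047]
tcp_rot: [0.158, 0.987, -0.0, 0.001]
wrist_force: [5.5, -1.4, -2.7]
opening: 0.0001
finger_force: 2.5
```

Emit:
jog_arm:
  plan:
    - [[0, 0, 0, -0.03, 0.01, 0, -1], [0, 0, 0, 0, 0, 0, -1]]

```text
time: 16.12
tcp_pos: [0.5739, -0.0911, 0.0472]
tcp_rot: [0.158, 0.987, -0.0, 0.002]
wrist_force: [9.2, -2.5, -5.1]
opening: 0.0
finger_force: 4.7
```

```bash
python3 look.py
```

```text
16.125 [21.9  9.9] 0.04723187579995485 [ 9.2 -2.5 -5.1]
side 0.63 [25.  24.3] 0.0418
wrist 0.59 [22.6 22.2] 0.0429
```

Emit:
jog_arm:
  plan:
    - [[0, 0, 0, 0.1, -0.03, 0, -1], [0, 0, 0, 0.2, -0.065, 0, -1], [0, 0, 0, 0.3, -0.1, 0, -1], [0, 0, 0, 0.3, -0.1, 0, -1], [0, 0, 0, 0, 0, 0.9, -1], [0, 0, 0, 0, 0, 0.9, -1], [0, 0, 0, 0.5, -0.9, 0.9, -1], [0, 0, 0, 0.5, -0.9, 0.5, -1], [0, 0, 0, 0.5, -0.9, 0, -1], [0, 0, 0, 0, -0.9, 0, -1], [0, 0, 0, 0, 0, 0, -1]]

```text
time: 17.8
tcp_pos: [0.6875, -0.2877, 0.2014]
tcp_rot: [0.161, 0.987, -0.002, -0.002]
wrist_force: [-0.1, -0.5, -0.2]
opening: 0.0002
finger_force: 0.0
```

```bash
python3 look.py
python3 - <<'E'
from bench import viewer
import cv2
p=viewer.snapshot("top")["img"][150:350,290:470,::-1];s=viewer.snapshot("side")["img"][190:370,220:480,::-1]
cv2.imwrite("pics/c4.png",cv2.hconcat([cv2.resize(p,(360,400),interpolation=2),cv2.resize(s,(440,400),interpolation=2)]))
E
```

```text
17.8 [-129.5 -159.3] 0.20136009164655366 [-0.1 -0.5 -0.2]
top 0.78 [21.4 27.3] 0.0429
top 0.71 [ 22.6 -24.3] 0.0218
side 0.83 [25.6 22.7] 0.0421
```

View pics/c4.png

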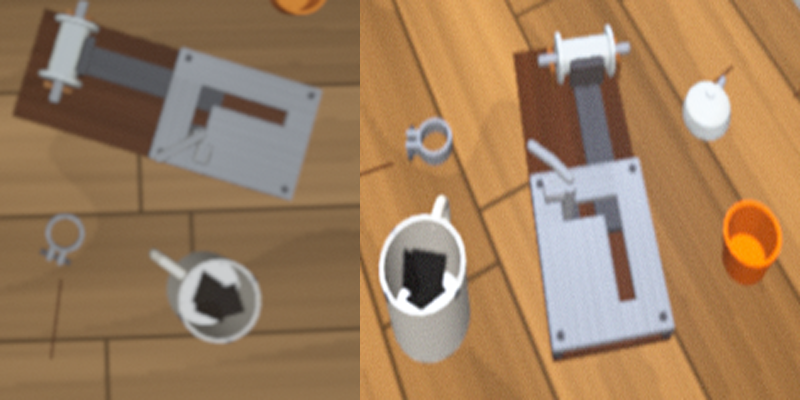

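The skewer stands at the short leg's end (left half about (200,140), right half (565,200)). The jaw is up against the hub, and the bystanders haven't moved.

```bash
python3 -c "
from bench import manip
print(manip.finish_job())"
```

```text
the job is handed in; nothing more can be done
None
```

The skewer was pushed to the corner and then to the end of the short leg; the force rose against the wall at each stop. The final pictures show the jaw up at the hub and the other things where they were. The job was handed in at about 18 s; no verdict came back.

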